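Sweep the coupling plate and lock its collar

ROBOT

A 6-joint arm with a two-finger parallel gripper is mounted at the origin on the work surface. World frame = base frame: x ahead of the robot, y to its left, z up, the work surface at z = 0. Lengths are in m, angles in degrees, forces in N, time in s.
With the tool pointing down it reaches from about 0.375 to 0.975 m from the base axis. Payload 3.8 kg.
Tool frame: the origin (TCP) lies at the very end of the fingers, on their centre line; the grasp point (between the pads) lies env.grip_point_offset behind it (env.grip_point_offset is the distance from the TCP to the grasp point, in m); x points along the fingers, y is the direction in which the jaws open and shut, and the axes are right-handed (so a half turn about x gives the same grasp; the last joint's range is limited). The gripper opens to 88 mm and grips with 3 to 60 N. Pads are 18 mm wide; open, the fingers measure 123 mm over their backs; the gripper's body (75 mm by 187 mm) begins 45 mm behind the grasp point.
Start: joints at [-75.166, 15.12, 91.902, -0, 72.978, -2.114], TCP at [0.197, -0.646, 0.239] pointing down, gripper open.
Joint ranges: [-150.88, 150.88], [-54.13, 125.18], [17.81, 147.31], [-75.09, 255.09], [0, 152.58], [-146.25, 146.25]. Speed limits (degrees/s): [147.25, 147.25, 180, 180, 180, 180].

INTERFACE

Orientations are given as a 3x3 rotation matrix whose columns are the frame's x, y, z axes.
In Python, from workcell import env, fingers, kin, imaging, finder gives the robot as it stands. The module is installed in compiled form; this text tells all that it offers. Calls block until the motion is done:
- env.goto(position, orientation): joint-space move of the TCP to a pose.
- env.movel(position, max_speed=0.15, attitude=None): straight line of the TCP; attitude=None keeps the orientation; max_speed is the mean speed in m/s.
- env.move_joints(angles): joint-space move.
- fingers.open_jaws() and fingers.clamp(grasp_force=None): open the fingers fully, or close them until they stop; grasp_force is the grip in N (None keeps the last).
- env.sleep(seconds).
- kin.inverse_kinematics(position, orientation): joint angles nearest the present ones, or None.
- env.get_obs(): the state.
- imaging.grab_frame(name): name is "scene" or "top"; returns a dict with "img" (480x640x3 uint8, red, green, blue), "camera_matrix" (3x3 intrinsics, pixels), "k1" (the pictures are not rectified: a ray, as slopes to the right and down, at radius r is drawn at 1 + k1 r^2 times it, then the intrinsics apply), "extrinsics" (4x4, takes a point from camera to world coordinates). Camera axes: x right, y down, z forward; pixel columns grow to the right and rows downward; lengths in m; the calibration is good to about 2 mm. A picture is of the moment at which its call begins. There is no depth.
A pose or a line that the arm cannot do raises env.Unreachable and nothing moves.
- env.sign_off(): hands the job in, once; it reports no verdict.
Trained networks look in the newest picture that a camera, given by its name, has taken for a name from the list of things; names that differ only in an ending like _2 or _b are one class to them, and where a whole thing is asked for, a point or a joint stands for the part that bears it (a point fixed in the world has none). Each returns a list of dicts, best first, with "score" (0 to 1); they miss things now and then, are a little off and sometimes report something else, mostly with a low value. They report only what shows in the picture. A call takes as long as a camera call.
- finder.masks_of(target, camera): "region" (480x640 bool, what is visible of it) and "pixel" ([column, row] in pixels, amid what is visible of it).
The state is a dict: "time_s": time; "qpos": joint angles; "dq": joint speeds; "effort": joint torques, N m; "position": TCP position; "tcp_rot": TCP orientation; "ft_force": force on the tool from outside, world axes, zero at the start; "wrist_torque": the same for the moment, N m; "finger_gap": finger opening in m.
Only numpy, scipy, OpenCV 4.12 (cv2) and the standard library are available. Lean on these libraries where they do the work, as an engineer would, in place of code of your own. Each camera call takes 0.05 s, during which the arm holds its last target. There are 200 camera calls.

TASK

Take the bench brush from the open drawer and with it sweep the three copper offcuts off the feeder coupling's base plate onto the desk, then stand the brush back in the drawer on its bristles and let go. After that, turn the captive lock collar counter-clockwise by its thumb piece until the lever points along the arrow-headed locked mark. Leave the other things in the drawer as they are.

Things in the scene. Friction and masses are not known exactly. Their poses are not given: they have to be found in the camera images.
- coupling: Feeder coupling fixed to the desk: flat black base plate 220 (x) x 210 (y) x 12 mm, origin at the centre of its underside, z up. A brass stub (radius 20 mm, top 68 mm above the desk) stands at x = +60, y = 0; the apron to sweep is the bare plate from x = -110 to +10 mm. It stands left or right of the drawer, at least 40 mm of bare desk between.
- collar_axis (a point): Turning axis of the collar (vertical), at the plate's top surface, 12 mm above the desk.
- collar (a joint): Angle (rad) of the steel lock collar round the stub: knurled ring, radius 32 mm, 14 to 40 mm above the desk, with a flat lever reaching 75 mm from the axis. Grows counter-clockwise from above; starts at 0 to 0.35, lever pointing to the plate's +y side; locked mark = 1.25; runs on to 1.6. Stays where it is left (about 5 N at the thumb piece turns it).
- collar_grip (a point): Centre of the upright steel thumb piece on the collar's lever: 26 mm long (radially) x 11 mm thick (tangentially), 62 mm from the axis, 44 mm above the desk; its top is 12 mm higher, its sides are free down to 10 mm above the plate. The frame turns with the collar: outward radial = (cos 98 deg, sin 98 deg, 0) in it.
- lock_mark (a point): Centre of the locked mark: a flat brass bar with an arrow head, 26 mm long, inlaid in the plate, pointing at the axis, from 82 to 108 mm away from it. Locked when the middle of the lever points along it. Axes as coupling.
- brush: Bench brush 149 mm long, 52 high, on its bristles; origin under the head's middle at the bristle ends, z up, x from handle to head. Head x = -53 to +53: wooden back 26 mm wide (y), z 36 to 52, over stiff bristles 100 x 22 x 36 high; round handle 16 thick at z = 44 back to x = -96. 150 g. Grasp across the back at x = -8, z = 44. Starts mid-drawer, handle to the robot.
- drawer_in (a point): Middle of the teak drawer's open part on its inner floor, 12 mm above the desk; x away from the robot, y left. Open inside x = -111 to +125, y = -155 to +155 mm; side walls to 50, front to 59 mm above the desk; beyond x = 130 the desk turret (75 mm high, meter panel on top to 130 mm) covers it. Chrome bar pull 35 mm out in front. Slides stiffly (8 N).
- offcut_a: Copper offcut, block 20 x 16 x 14 mm high, lying on the apron; origin at its centre.
- offcut_b: Copper offcut, block 22 x 14 x 12 mm high, lying on the apron; origin at its centre.
- offcut_c: Copper offcut, rod end 18 mm across, 14 mm high, standing on the apron; origin at its centre.
- coil: Brass wavemeter coil, upright, 41 mm across, 28 mm high, far corner of the drawer; origin at its underside. Leave alone.
- valve_puller: Black rubber valve puller with two prongs, 95 x 40 x 14 mm, near corner of the drawer; origin at its underside. Leave alone.
- relay_base: Olive green bakelite relay base 46 x 36 x 22 mm, far corner of the drawer; origin at its underside. Leave alone.
- bus_link: Copper bus link, flat bar 80 x 20 x 6 mm, near corner of the drawer; origin at its underside. Leave alone.

How it is judged (in metres and radians):
On the way, in this order (a step that is already met when the one before it is completed fails the run):
1. with the brush, all three offcuts are swept off the base plate and lie on the desk (height (world z) of each of offcut_a, offcut_b, offcut_c below 0.0145 m), for 0.2 s.
2. the brush stands upright on its bristles on the drawer's floor again, released (x of brush in the frame of drawer_in between -0.096 and 0.11 m and y of brush in the frame of drawer_in between -0.14 and 0.14 m and z of brush in the frame of drawer_in below 0.008 m and angle between brush's own z axis and vertical below 0.15 rad and contact force between the fingers and brush below 0.1 N and linear speed of brush below 0.02 m/s), for 0.2 s.
3. the collar is turned to its locked mark, within 0.07 rad (4 degrees) (value of joint collar between 1.18 and 1.32 rad), for 0.2 s.
At the end, for the whole second after the job is handed in: Lever within 0.07 rad (4 degrees) of the locked mark; all three offcuts on the desk, off the plate; brush on its bristles on the drawer floor, tilted under 0.15 rad, the middle of its head 15 mm or more inside the open space; all at rest, robot touching nothing (all of step 1 and all of step 2 and all of step 3 and velocity of joint collar between -0.03 and 0.03 rad/s and contact force between each of the arm, the fingers and anything else below 0.1 N).
It fails at once if an offcut is touched by the gripper or arm (over 0.5 N) instead of the brush (contact force between any of the fingers, the arm and offcut_a above 0.5 N or contact force between any of the fingers, the arm and offcut_b above 0.5 N or contact force between any of the fingers, the arm and offcut_c above 0.5 N).
It fails at once if the collar is turned more than 0.15 rad (8.5 degrees) past the locked mark (value of joint collar above 1.4 rad).
It fails at once if the coil, valve puller, relay base or bus link is moved more than 20 mm (distance of any of coil, valve_puller, relay_base, bus_link from where it was at the start of the episode above 0.02 m).
It fails at once if the drawer is shifted more than 15 mm (distance of drawer_in from where it was at the start of the episode above 0.015 m).
It also fails if it takes over 67 s, if anything falls off the work surface, if the arm or the gripper's body presses on something with over 40 N, if the wrist force passes 120 N, or if a joint passes its speed limit or range.

## Working session

There is one attempt and no reset: what is moved stays moved. The work goes in short steps, each a Python script; the robot and the scene stay as the last script left them, time stands still between calls to the robot, and variables do not carry over. Pictures are saved under pics/ and viewed, about 8 in all and at most 12, crops included, and the job is handed in when it is done.

```bash
mkdir -p pics
cat > h.py <<'E'
import numpy as np, cv2
from workcell import env, fingers, kin, imaging, finder
def grab(n,save=None):
    f=imaging.grab_frame(n)
    if save: cv2.imwrite('pics/'+save,f['img'][:,:,::-1])
    return f
def px2w(f,px,z):
    K=np.array(f['camera_matrix']);T=np.array(f['extrinsics'])
    d=(np.array(px,float)-K[:2,2])/[K[0,0],K[1,1]]
    u=d.copy()
    for _ in range(30): u=d/(1+f['k1']*(u@u))
    r=T[:3,:3]@[u[0],u[1],1]; o=T[:3,3]
    return o+r*(z-o[2])/r[2]
def w2px(f,p):
    K=np.array(f['camera_matrix']);T=np.array(f['extrinsics'])
    c=T[:3,:3].T@(np.array(p)-T[:3,3]); u=c[:2]/c[2]
    u=u*(1+f['k1']*(u@u)); return u*[K[0,0],K[1,1]]+K[:2,2]
def R(a):  # tool down, jaw axis y at angle a (deg) from world x
    a=np.radians(a); y=np.array([np.cos(a),np.sin(a),0]); x=np.array([0,0,-1.])
    return np.column_stack([x,y,np.cross(x,y)])
E
python3 - <<'E'
from h import *
print(env.get_obs(), env.grip_point_offset)
for n in ['scene','top']:
    f=grab(n,n+'1.png'); print(n,f['extrinsics'],f['camera_matrix'],f['k1'])
    for t,z in [('coupling',.012),('collar',.04),('collar_grip',.05),('brush',.06),('offcut_a',.019),('offcut_c',.019),('coil',.03),('valve_puller',.02),('relay_base',.03),('bus_link',.018)]:
        for m in finder.masks_of(t,n)[:5]:
            if m['score']<.3: continue
            v,u=np.nonzero(m['region']);print(t,round(m['score'],2),np.round(m['pixel']),len(u),u.min(),u.max(),v.min(),v.max(),px2w(f,[u.mean(),v.mean()],z).round(3))
E
```

```text
{'time_s': 0.0, 'qpos': array([-7.51657634e+01,  1.51691220e+01,  9.19811725e+01, -1.30434747e-03,
        7.29765899e+01, -2.11369270e+00]), 'dq': array([-0.01628374, -0.02334714,  0.02943439,  0.01068186, -0.02376563,
       -0.04905256]), 'effort': array([ 3.17601007e-04, -5.02108884e+01, -3.56876314e+01,  7.29797781e-02,
        2.94284010e-02, -1.55316748e-04]), 'position': array([ 0.19657967, -0.64500032,  0.2373892 ]), 'tcp_rot': array([[-5.88018530e-04,  2.91508238e-01, -9.56568138e-01],
       [ 2.13516593e-03, -9.56565756e-01, -2.91508824e-01],
       [-9.99997548e-01, -2.21384428e-03, -5.99400659e-05]]), 'ft_force': array([0.55694909, 0.15643939, 0.4213166 ]), 'wrist_torque': array([ 0.00618865, -0.08689716,  0.05766779]), 'finger_gap': 0.08784849902490713} 0.0187
scene [[-0.3457024   0.60551281 -0.71682919  1.20892826]
 [ 0.93816843  0.23782564 -0.2515531   0.23298801]
 [ 0.01816174 -0.75946903 -0.65028989  0.69027489]
 [ 0.          0.          0.          1.        ]] [[547.15940254   0.         329.43239334]
 [  0.         547.15940254 238.35025904]
 [  0.           0.
[... 1250 characters left out ...]
5 209 [ 0.591 -0.221  0.04 ]
collar_grip 0.77 [429. 198.] 841 399 455 175 210 [ 0.588 -0.219  0.05 ]
brush 0.89 [180. 216.] 1295 170 191 177 255 [0.567 0.239 0.06 ]
offcut_a 0.64 [446. 251.] 84 438 448 247 256 [ 0.487 -0.243  0.019]
offcut_a 0.4 [437. 240.] 88 429 438 230 240 [ 0.519 -0.228  0.019]
offcut_c 0.64 [446. 251.] 84 438 448 247 256 [ 0.487 -0.243  0.019]
offcut_c 0.4 [437. 240.] 88 429 438 230 240 [ 0.519 -0.228  0.019]
coil 0.65 [131. 183.] 347 123 145 174 194 [0.636 0.341 0.03 ]
valve_puller 0.85 [127. 242.] 554 121 138 219 267 [0.523 0.349 0.02 ]
relay_base 0.94 [255. 180.] 438 243 265 165 189 [0.641 0.108 0.03 ]
bus_link 0.63 [253. 231.] 471 246 262 211 253 [0.536 0.109 0.018]
```

```bash
python3 -c "
import cv2
a=cv2.imread('pics/top1.png');cv2.imwrite('pics/top1c.png',cv2.resize(a[150:300,360:500],None,fx=5,fy=4*1.0,interpolation=2) if 0 else cv2.resize(a[155:295,360:500],(600,600),interpolation=2))"
```

```text
(no output)
```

View pics/top1.png

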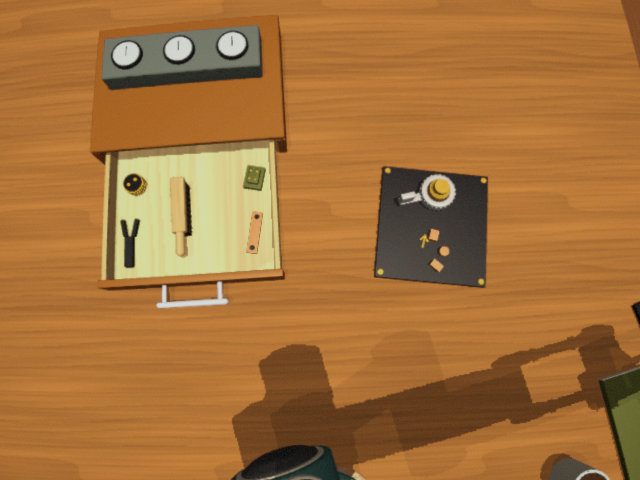

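View pics/top1c.png

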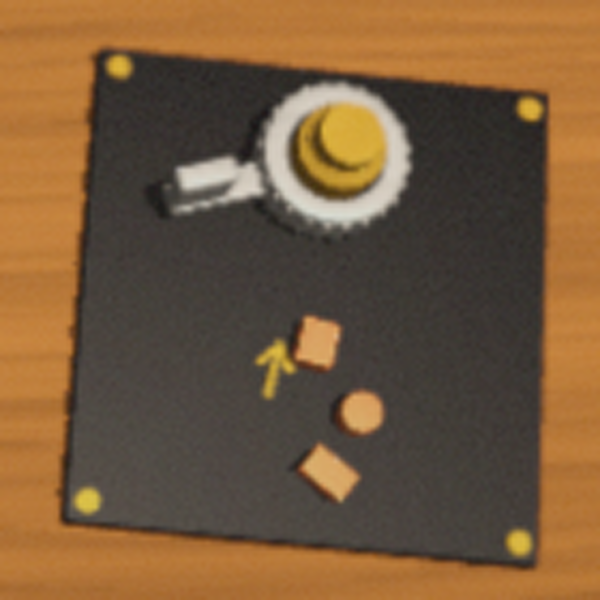

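View pics/scene1.png

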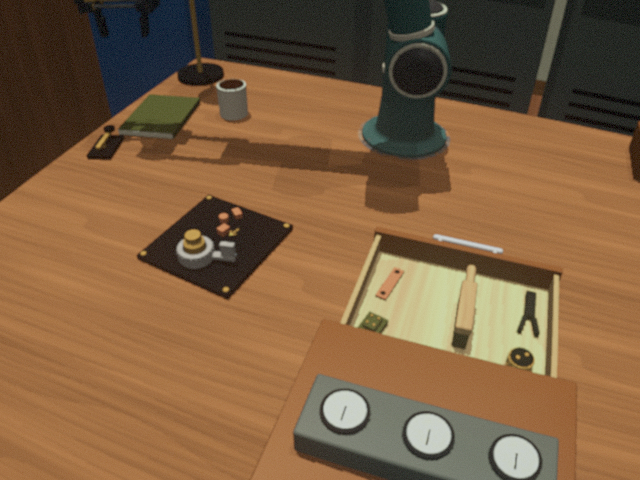

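The plate (crop corners about (98,50), (547,93), (535,567), (62,522)) has its stub and lever on the far side. The lever points left, and the offcuts sit mid-apron near top-image pixels (434,235), (444,251), (436,265). The brush is at (180,216) with its handle toward the robot. I'll sweep along -y (to the right).

```bash
cat > plan.py <<'E'
from h import *
def crop(c): return np.array(c)/ (600/140)+[360,155]
def platepose(f):
    # corners: +x+y, +x-y, -x-y, -x+y
    W=np.array([px2w(f,crop(c),.012)[:2] for c in [(98,50),(547,93),(535,567),(62,522)]])
    L=np.array([[.11,.105],[.11,-.105],[-.11,-.105],[-.11,.105]])
    H=L.T@(W-W.mean(0)); a=np.arctan2(H[0,1]-H[1,0],H[0,0]+H[1,1])
    return W.mean(0),a,W,L
E
python3 - <<'E'
from plan import *
f=grab('top')
c,a,W,L=platepose(f);Rp=np.array([[np.cos(a),-np.sin(a)],[np.sin(a),np.cos(a)]])
print('plate',c,np.degrees(a),'resid',(W-c-L@Rp.T).round(4).tolist())
for n,p,z in [('sq',(318,342),.0255),('rod',(360,411),.0255),('bl',(328,472),.0245),('markmid',(272,368),.012),('stub',(352,135),.068),('thumb',(207,176),.056)]:
    w=px2w(f,crop(p),z)[:2]; print(n,w.round(3),((w-c)@Rp).round(4))
g=grab('scene')
print('scene plate check',[ (px2w(g,p,.012)[:2]-c)@Rp for p in [(209,197),(293,228),(228,297),(139,252)]])
im=f['img']
cv2.imwrite('pics/br.png',cv2.resize(im[140:310,95:295],(800,680),interpolation=2)[:600,:,::-1])
m=finder.masks_of('brush','scene')[0]['region'].astype(np.uint8)
finder.masks_of
E
```

```text
plate [ 0.53886644 -0.23057589] -7.656094676982993 resid [[-0.0017, -0.0008], [-0.0001, 0.0004], [0.001, 0.0011], [0.0008, -0.0007]]
sq [ 0.518 -0.228] [-0.0215  0.0001]
rod [ 0.486 -0.243] [-0.0503 -0.0197]
bl [ 0.46  -0.227] [-0.0781 -0.0072]
markmid [ 0.509 -0.21 ] [-0.032   0.0169]
stub [ 0.598 -0.239] [ 0.0598 -0.0007]
thumb [ 0.585 -0.178] [0.0391 0.0582]
scene plate check [array([-0.09871313, -0.09336539]), array([-0.09660423,  0.1125643 ]), array([0.11499361, 0.11025975]), array([ 0.10333397, -0.1026358 ])]
```

View pics/br.png

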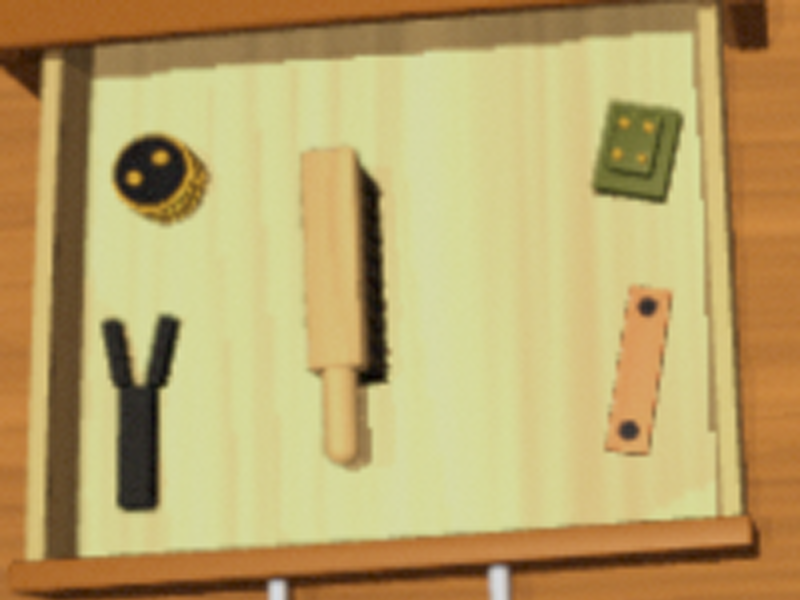

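Brush back corners in this crop: (301,151), (356,148), (365,372) and (307,368). The handle ends near (345,465). The gripper has clear space on both sides.

```bash
python3 - <<'E'
from plan import *
f=grab('top')
q=lambda p,z:px2w(f,np.array(p)/4+[95,140],z)[:2]
for z in(.064,):print([q(p,z).round(4) for p in [(301,151),(356,148),(365,372),(307,368),(345,465)]])
print('drawer rim',[q(p,z).round(4) for p,z in [((12,565),.059),((752,522),.059),((45,50),.05),((715,5),.05)]])
# predicted outline for hypotheses
def out(cx,cy,a):
    a=np.radians(a);R2=np.array([[np.cos(a),-np.sin(a)],[np.sin(a),np.cos(a)]])
    for x,y in [(.053,.013),(.053,-.013),(-.053,-.013),(-.053,.013)]:
        p=R2@[x,y]+[cx,cy]; print(np.round((w2px(f,[*p,.064])-[95,140])*4),end=' ')
    print()
W=np.array([q((301,151),.064),q((307,368),.064)])
d=W[0]-W[1];a=np.degrees(np.arctan2(d[1],d[0]));print('len',np.hypot(*d),'ang',a)
u=d/np.hypot(*d);n=np.array([-u[1],u[0]]);c=W.mean(0)-.013*n;print(c);out(*c,a)
g=grab('scene','s2.png')
m=finder.masks_of('brush','scene')
import itertools
c3=[*c,.04];print('scene px of centre',w2px(g,[*c,.064]), [np.round(w2px(g,[*(c+s*.053*u+t*.013*n),.064])) for s,t in [(1,1),(1,-1),(-1,-1),(-1,1)]])
E
python3 -c "
import cv2
a=cv2.imread('pics/s2.png');cv2.imwrite('pics/s2c.png',cv2.resize(a[255:360,420:540],(686,600),interpolation=2))"
```

```text
[array([0.6336, 0.259 ]), array([0.634 , 0.2331]), array([0.5279, 0.2255]), array([0.5307, 0.2521]), array([0.486 , 0.2334])]
drawer rim [array([0.4459, 0.3869]), array([0.4557, 0.0533]), array([0.6961, 0.3932]), array([0.7041, 0.0676])]
len 0.10320423519920656 ang 3.8203495512164847
[0.58302463 0.24256556]
[301. 148.] [356. 142.] [364. 365.] [307. 371.] 
scene px of centre [465.35097227 301.18229512] [array([470., 328.]), array([453., 324.]), array([461., 277.]), array([476., 280.])]
```

View pics/s2c.png

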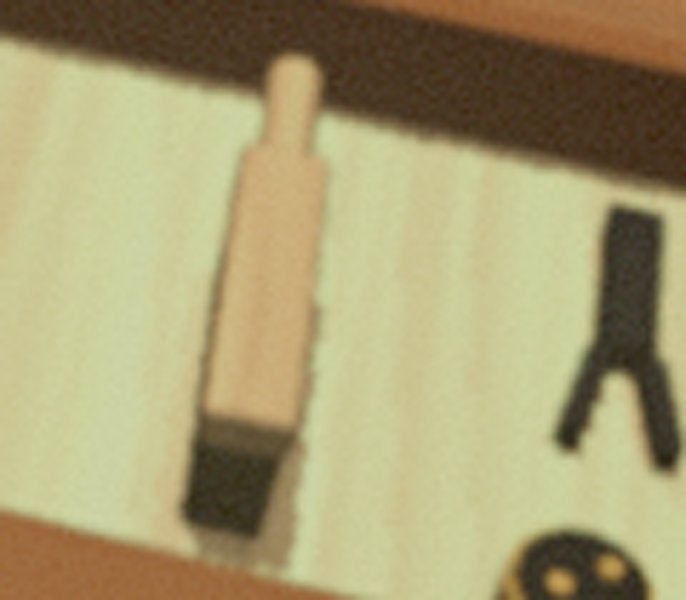

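The scene view agrees with the top view to about 3 mm: the brush is at (0.583, 0.2425) with yaw about 3.5°. Grasping now.

```bash
python3 - <<'E'
from plan import *
import json
env.goto([.5745,.242,.16],R(-86.5)); env.movel([.5745,.242,.0373],.12)
fingers.clamp(30); o=env.get_obs(); print(o['position'],o['finger_gap'],o['ft_force'],o['time_s'])
json.dump(list(map(float,o['position'])),open('grasp.json','w'))
env.movel([.5745,.242,.18],.15); o=env.get_obs(); print(o['finger_gap'],o['ft_force'],o['qpos'],o['time_s'])
a=np.radians(-7.66);Rp=np.array([[np.cos(a),-np.sin(a)],[np.sin(a),np.cos(a)]])
p=np.array([.5389,-.2306])+Rp@[-.057,.05]
env.goto([*p,.12],R(-97.66)); 
grab('top','t3.png');grab('scene','s3.png');print(env.get_obs()['time_s'],p)
E
python3 -c "
import cv2,numpy as np
a=cv2.imread('pics/t3.png')[130:330,330:530];b=cv2.imread('pics/s3.png')[100:320,100:340]
cv2.imwrite('pics/p3.png',np.hstack([cv2.resize(a,(400,400)),cv2.resize(b,(400,400))]))"
```

```text
[0.57449621 0.24204877 0.03729428] 0.0253405619786138 [0.11379684 1.31080225 0.29706601] 6.9167
0.025672837433822038 [-0.75794554 -0.25472364 -1.56854836] [2.05520552e+01 1.20612153e+01 1.02167380e+02 5.81837139e-05
 6.59104147e+01 1.07053655e+02] 8.0167
9.6917 [ 0.48907336 -0.1734484 ]
```

View pics/p3.png

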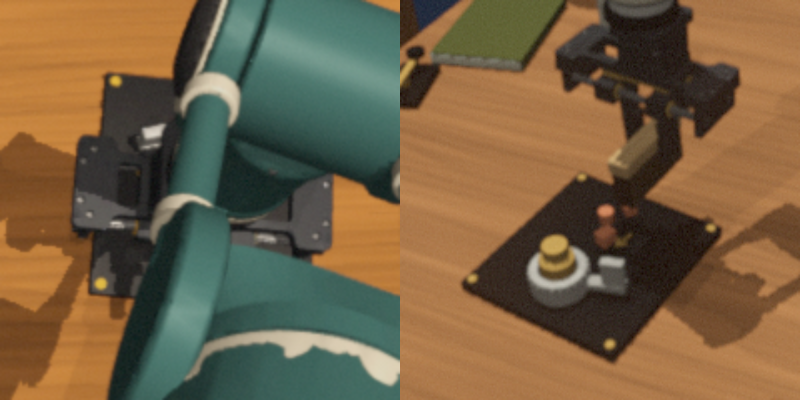

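The brush is held level between the fingers above the plate (right panel, around (635,150)), and the offcuts are untouched near (605,230). Next I lower it and sweep.

```bash
python3 - <<'E'
from plan import *
a=np.radians(-7.66);Rp=np.array([[np.cos(a),-np.sin(a)],[np.sin(a),np.cos(a)]])
P=lambda y,z:[*(np.array([.5389,-.2306])+Rp@[-.057,y]),z]
env.movel(P(.05,.0385),.1); print(env.get_obs()['ft_force'])
for y in(-.03,-.09,-.14):
    env.movel(P(y,.0385),.07); o=env.get_obs();print(o['ft_force'],o['finger_gap'])
env.movel(P(-.14,.13),.15)
env.goto([.5745,.242,.18],R(-86.5))
f=grab('top','t4.png');print(env.get_obs()['time_s'])
for t in ['offcut_a','offcut_c']:
    for m in finder.masks_of(t,'top'): print(t,m['score'],m['pixel'],px2w(f,m['pixel'],.007))
g=grab('scene','s4.png')
E
python3 -c "
import cv2,numpy as np
a=cv2.imread('pics/t4.png')[130:330,340:540];b=cv2.imread('pics/s4.png')[160:310,100:310]
cv2.imwrite('pics/p4.png',np.hstack([cv2.resize(a,(400,400)),cv2.resize(b,(400,400))]))"
```

```text
[-0.33824284  0.136933   -0.84135464]
[-0.58620523  0.03756262 -0.71873169] 0.025308232614649828
[ 0.07633259  0.226296   -0.79908632] 0.02546191320614267
[-0.00854099  0.87332703 -1.83820144] 0.025501212855979713
16.8333
offcut_a 0.68 [515.8, 245.2] [ 0.49551971 -0.39076957  0.007     ]
offcut_a 0.47 [513.3, 260.9] [ 0.46522812 -0.38205268  0.007     ]
offcut_c 0.68 [515.8, 245.2] [ 0.49551971 -0.39076957  0.007     ]
offcut_c 0.47 [513.3, 260.9] [ 0.46522812 -0.38205268  0.007     ]
```

View pics/p4.png

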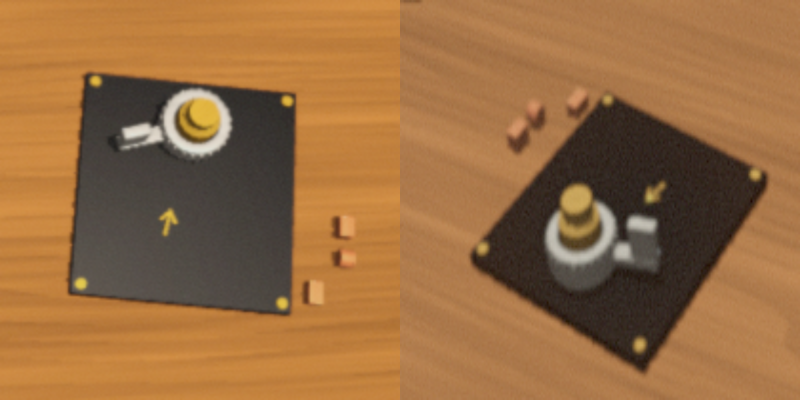

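View pics/s4.png

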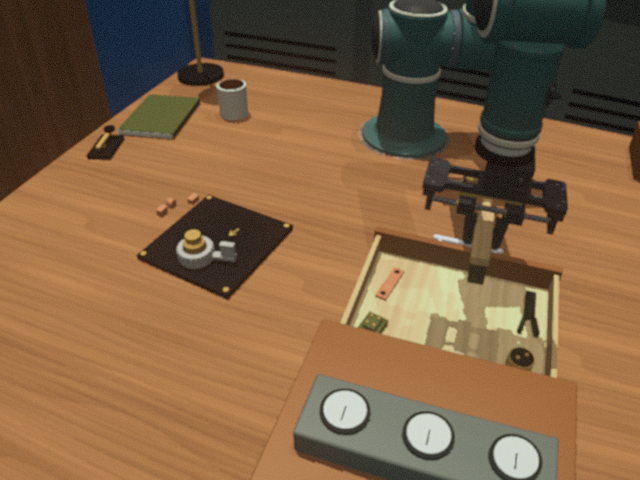

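All three offcuts lie on the desk right of the plate (left panel (345,226), (345,258), (315,292)), and the lever hasn't moved. The brush is above the drawer, so I'll put it back, then check which wrist branch suits the collar arc.

```bash
python3 - <<'E'
from plan import *
env.movel([.5745,.242,.0376],.1); env.sleep(.1); fingers.open_jaws(); env.sleep(.1)
env.movel([.5745,.242,.16],.15)
A=np.array([.5389,-.2306])+.06*np.array([np.cos(np.radians(-7.66)),np.sin(np.radians(-7.66))])
for off in(90,-90):
    for th in(102.1,130,161.9):
        t=np.radians(th); p=A+.062*np.array([np.cos(t),np.sin(t)])
        print(off,th,p.round(3),np.round(kin.inverse_kinematics([*p,.028],R(th+off)),1))
env.goto([.58,-.175,.17],R(102.1-90))
f=grab('top','t5.png');g=grab('scene','s5.png');print(A,env.get_obs()['time_s'],env.get_obs()['qpos'].round(1))
for n,ff in(('top',f),('scene',g)):
  for t in['brush','bus_link','coil','relay_base','valve_puller']:
    for m in finder.masks_of(t,n)[:1]:
        print(n,t,m['score'],np.round(m['pixel']))
E
python3 -c "
import cv2,numpy as np
a=cv2.imread('pics/t5.png')[130:320,90:290];b=cv2.imread('pics/s5.png')[160:370,100:560]
cv2.imwrite('pics/p5.png',np.hstack([cv2.resize(a,(300,300)),cv2.resize(b,(500,300))]))"
```

```text
Traceback (most recent call last):
TypeError: unsupported operand type(s) for *: 'NoneType' and 'float'
[ WARN:0@0.023] global loadsave.cpp:275 findDecoder imread_('pics/t5.png'): can't open/read file: check file path/integrity
Traceback (most recent call last):
TypeError: 'NoneType' object is not subscriptable
```

```bash
python3 - <<'E'
from plan import *
A=np.array([.5389,-.2306])+.06*np.array([np.cos(np.radians(-7.66)),np.sin(np.radians(-7.66))])
for off in(90,-90):
    for th in(102.1,130,161.9):
        t=np.radians(th); p=A+.062*np.array([np.cos(t),np.sin(t)])
        q=kin.inverse_kinematics([*p,.028],R(th+off)); print(off,th,p.round(3),None if q is None else np.round(q,1))
env.goto([.5,.05,.2],R(-86.5))
f=grab('top','t5.png');g=grab('scene','s5.png');print(A,env.get_obs()['time_s'],env.get_obs()['qpos'].round(1))
for n,ff in(('top',f),('scene',g)):
  for t in['brush','bus_link','coil','relay_base','valve_puller']:
    for m in finder.masks_of(t,n)[:1]:
        print(n,t,m['score'],np.round(m['pixel']))
E
python3 -c "
import cv2,numpy as np
a=cv2.imread('pics/t5.png')[130:320,90:290];b=cv2.imread('pics/s5.png')[160:370,100:560]
cv2.imwrite('pics/p5.png',np.hstack([cv2.resize(a,(300,300)),cv2.resize(b,(500,300))]))"
```

```text
90 102.1 [ 0.585 -0.178] None
90 130 [ 0.559 -0.191] [-21.3  18.3 112.3  -0.   49.4 118.7]
90 161.9 [ 0.539 -0.219] [-24.6  17.6 113.3  -0.   49.1  83.5]
-90 102.1 [ 0.585 -0.178] [-19.2  20.3 109.6  -0.   50.2 -31.3]
-90 130 [ 0.559 -0.191] [-21.3  18.3 112.3  -0.   49.4 -61.3]
-90 161.9 [ 0.539 -0.219] [-24.6  17.6 113.3  -0.   49.1 -96.5]
[ 0.59836459 -0.23859766] 21.6917 [  3.   -2.  115.1   0.   66.9  89.4]
top brush 0.97 [183. 224.]
top bus_link 0.77 [252. 243.]
top coil 0.72 [131. 185.]
top relay_base 0.65 [514. 244.]
top valve_puller 0.9 [128. 240.]
scene brush 0.67 [465. 308.]
scene bus_link 0.9 [391. 283.]
scene coil 0.7 [524. 358.]
scene relay_base 0.81 [372. 325.]
scene valve_puller 0.82 [531. 318.]
```

View pics/p5.png

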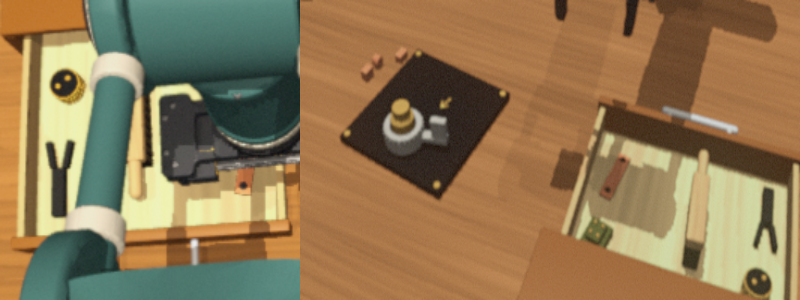

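The brush stands upright in the drawer at (700,205) in the right panel and the other items haven't moved. Now I grip the thumb piece and turn it.

```bash
python3 - <<'E'
from plan import *
A=np.array([.5984,-.2386])
def P(th,z=.028,r=.062):
    t=np.radians(th); return [*(A+r*np.array([np.cos(t),np.sin(t)])),z]
env.goto(P(102.1,.14),R(12.1)); env.movel(P(102.1),.1)
fingers.clamp(12); o=env.get_obs(); print(o['finger_gap'],o['ft_force'],o['time_s'])
for th in np.linspace(102.1,161.9,9)[1:]:
    env.movel(P(th),.05,R(th-90)); o=env.get_obs(); print(th.round(1),o['ft_force'].round(1),o['wrist_torque'].round(2))
fingers.open_jaws(); env.movel(P(161.9,.15),.12)
env.goto([.4,.1,.25],R(-86.5)); env.sleep(.2)
f=grab('top','t6.png');g=grab('scene','s6.png');print(env.get_obs()['time_s'])
for n,ff in(('top',f),('scene',g)):
  for t in['collar','brush','offcut_a']:
    for m in finder.masks_of(t,n)[:3]: print(n,t,m['score'],np.round(m['pixel']))
E
python3 -c "
import cv2,numpy as np
a=cv2.imread('pics/t6.png')[155:295,360:500];b=cv2.imread('pics/s6.png')[180:310,130:300]
cv2.imwrite('pics/p6.png',cv2.resize(a,(600,600),interpolation=2))"
```

```text
0.011134382591042116 [ 5.72646055  2.56104062 -1.60957654] 26.425
109.6 [ 2.9 -0.1 -0.1] [ 0.01 -0.55  0.24]
117.0 [ 3.5 -0.7  1.1] [-0.12 -0.69  0.23]
124.5 [ 4.7 -1.   0.4] [-0.2  -0.81  0.19]
132.0 [ 5.  -2.5 -0.1] [-0.25 -0.88  0.19]
139.5 [ 5.4 -1.4 -0.1] [-0.23 -0.92  0.19]
147.0 [ 5.9 -2.  -1. ] [-0.2  -1.    0.17]
154.4 [ 5.6 -1.8 -0.2] [-0.2  -1.02  0.23]
161.9 [ 6.9 -1.3 -1.7] [-0.19 -1.09  0.19]
34.4
top collar 0.84 [429. 202.]
top offcut_a 0.55 [514. 246.]
top offcut_a 0.52 [497. 275.]
top offcut_a 0.41 [511. 258.]
scene collar 0.58 [204. 252.]
scene brush 0.77 [466. 310.]
scene brush 0.15 [191. 193.]
scene offcut_a 0.41 [164. 212.]
scene offcut_a 0.26 [522. 358.]
```

View pics/p6.png

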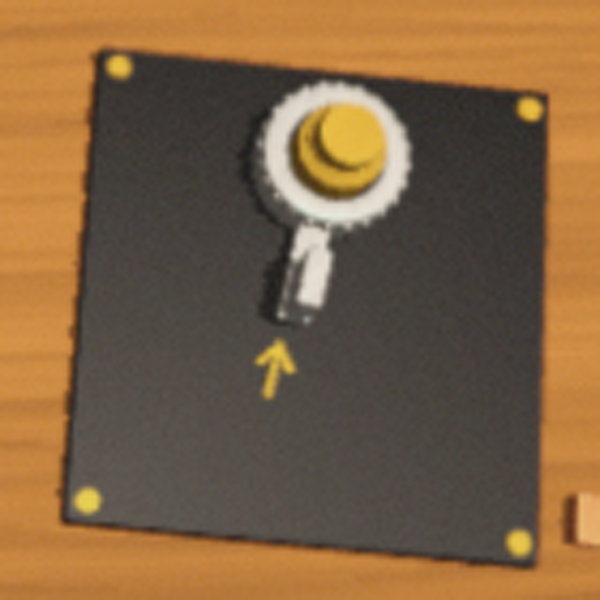

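View pics/s6.png

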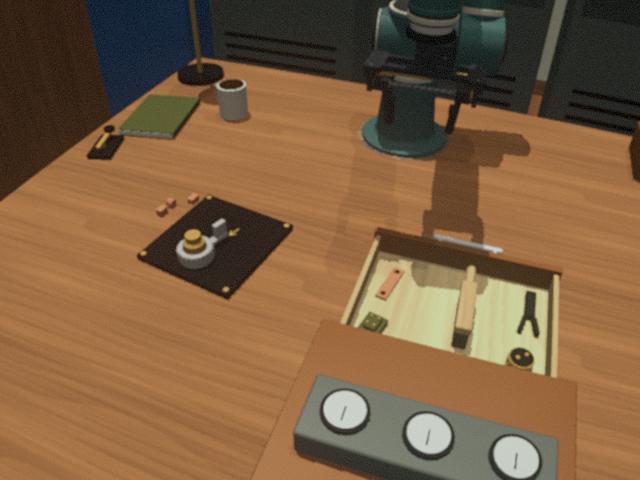

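The lever now points at the arrow (thumb top near crop pixel (315,278), arrow at (272,368)). I'll check the angle numerically.

Run:
```python
from plan import *
f=grab('top')
A=px2w(f,crop((352,135)),.068)[:2]; A2=np.array([.5984,-.2386])
m=px2w(f,crop((272,368)),.012)[:2]
for p in[(315,278)]:
    t=px2w(f,crop(p),.056)[:2]
    for a in(A,A2):
        d=t-a;e=m-a; print(np.hypot(*d),np.degrees([np.arctan2(d[1],d[0]),np.arctan2(e[1],e[0])]))
for th in(158,161.9,166):
    q=np.radians(th);print(th,[((w2px(f,[*(A2+r*np.array([np.cos(q),np.sin(q)])),.056])-[360,155])*600/140).round() for r in(.049,.062,.075)])
# lighter top face of thumb piece
im=cv2.cvtColor(f['img'],cv2.COLOR_RGB2GRAY)[205:235,420:442]
print(im)
```

```text
0.06191215675087239 [162.66545157 161.49780771]
0.06203861891407762 [163.30760781 161.92473629]
158 [array([311., 246.]), array([302., 274.]), array([293., 302.])]
161.9 [array([318., 249.]), array([312., 277.]), array([305., 306.])]
166 [array([326., 250.]), array([322., 279.]), array([317., 309.])]
[[ 62  56  47  45  56  68  73  76  88  85  98 144 178 199 211 222 225 226
  226 226 226 223]
 [ 60  67  46  38  48  64  69  75  77  79  97 120 170 148 148 162 181 198
  199 200 198 194]
 [ 61  65  59  56  45  49  52  64  74  92 146 134 151 130 110 109 170 154
  138 137 167 178]
 [ 66  64  61  63  62  59  48  41  64 126 193 201 200 198 178 135 150 112
   92  89 119 132]
 [ 61  66  64  64  63  65  51  41  68 162 207 214 214 213 211 200 178 106
   82  83  74  75]
 [ 65  66  65  63  66  61  47  38  93 194 214 215 216 215 217 214 174  93
   66  75  54  62]
 [ 64  63  64  64  63  61  48  43 101 202 217 217 214 214 217 213 142  74
   63  67  58  64]
 [ 68  65  66  69  62  51  39  48 118 203 216 212 202 196 207 212 131  74
   65  65  61  62]
 [ 65  66  63  66  64  49  39  69 158 207 210 180 194 
[... 1292 characters left out ...]
0  82  85  92  83  70  68  68
   68  67  69  66]
 [ 55  43  39  39  78 153 127  85  82  82  84  95  88  77  70  69  70  66
   69  71  65  66]
 [ 69  54  42  42  52  91  85  74  75  79  92 143 111  75  73  70  71  71
   72  68  69  71]
 [ 72  73  70  57  46  47  49  55  64  71  79 105  87  73  73  68  71  68
   65  67  67  70]
 [ 72  74  72  70  70  69  69  71  57  61  68  74  72  69  69  71  69  71
   67  72  69  70]
 [ 72  75  72  75  75  72  73  71  71  71  71  72  73  69  71  71  72  68
   72  72  68  67]
 [ 75  71  77  74  82  81  71  71  74  72  71  71  71  72  71  70  71  72
   72  69  70  71]
 [ 77  76  75  82 123 121  90  79  74  70  72  69  71  75  72  68  72  72
   70  67  71  69]]
```

The measured lever angle is within about 1.4° of the mark, against a 4° tolerance. The brush and offcuts are in place and the arm is clear, so I'm handing in.

Run:
```python
from h import *
print(env.get_obs()['time_s'],env.get_obs()['ft_force']); print(env.sign_off())
```

```text
34.75 [-0.47659526 -0.20072301  0.10329651]
the job is handed in; nothing more can be done
None
```

I swept the three copper offcuts off the plate's right side with the brush, stood the brush back in the drawer and let go, then turned the collar to its locked mark. I handed the job in at 34.75 s of the 67 s allowed; no verdict is reported.

Last checks:
- **Offcuts:** all three show on the desk, off the plate.
- **Brush:** it looks upright on its bristles in the drawer, judged by eye only. The network missed it in the last top picture but found it in the scene picture.
- **Collar:** the lever measured 0.7 to 1.4° from the mark centre (from the estimated axis and thumb piece), inside the 4° tolerance.
- **Drawer and other items:** they appear unmoved by eye in the last scene picture. I did not re-measure their positions. After the brush was put back, the network once took an offcut for the relay base in a top picture where the arm hid the real one; the scene picture showed the base in place.
- **Arm:** it was clear of everything, with wrist force readings of about 0.5 N or less.

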